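Hang the brass check weight on the spring balance's safety hook

TASK

The press's spring balance is due for its check: take the brass weight out of the wooden holder and hang it by its bail on the balance's safety hook, pressing it in past the sprung latch so that it hangs freely in the bottom of the hook with the latch snapped shut above it. Do not run the balance down to its stop, and leave the steel and red weights standing in the holder.

Things in the scene. Friction and masses are not known exactly. Their poses are not given: they have to be found in the camera images.
- holder: Fixed wooden block 70 x 152 x 36 mm; three bores 43 mm wide and 30 mm deep (floors 6 mm above the table) in a row along its y at -50, 0, +50 mm, a weight in each, in any order, only the top 6 mm of the bodies in sight. An aluminium plate 80 mm high closes each end (y = +-78.5 mm). Bails stand in line with the row, 8 mm apart. Origin: centre of its underside; z up.
- weight_brass: The brass weight, 0.3 to 0.44 kg: round body 40 mm in diameter, 36 mm high, on whose flat foot it stands by itself, with a rigid bail (square loop of 8 mm round steel bar) on top in its y-z plane: legs at y = +-17 mm, straight up to z = 87 mm, 42 mm over the outside, 26 mm inside; clear opening from z = 36 to 92 mm. Origin: centre of the foot; z up.
- weight_steel: The bare steel weight, same shape and size as the brass one; stays in the holder. Origin: centre of the foot.
- weight_red: The red painted weight, same shape and size; stays in the holder. Origin: centre of the foot.
- bail_top (a point): Middle of the cross bar at the top of the brass weight's bail, on its axis, 96 mm above the foot; the bar runs along y, straight over 16 mm. In the holder only this bar can be taken, across its 8 mm thickness; but it enters the hook only with no finger before or behind it, so there the bail must be held by its legs. Axes as the weight's.
- balance: Fixed bench spring balance: base plate 130 x 90 x 10 mm (x = -77 to +53 mm), blue column 54 mm wide, 201 mm high, from x = -4 to +44 mm. The dark hook sticks out along its -x in the plane y = 0; the axis of its level 8 mm round shank is 155 mm above the table when unloaded. Origin: on the table under the column's front; z up.
- hook (a joint): How far the hook is pulled down, in m: 0 unloaded, lower stop at 0.035. Spring 400 N/m (10 N pull it down 25 mm); the brass weight alone gives 0.007 to 0.011.
- hook_seat (a point): Bottom of the hook: top of the shank, 78 mm out from the column's front, 159 mm above the table unloaded; the axis of a bar hanging there is 4 mm above it. 5 mm further out the inner side of the hook's upright point begins. Moves with the hook; axes as the balance's.
- hook_tip (a point): Top of the hook's upright point (8 mm round bar, top leaning slightly outward), 89 mm out from the column's front and 36 mm above hook_seat. Moves with the hook; axes as the balance's.
- latch_hinge (a point): Hinge axis (along y) of the hook's latch, between two ears (13 mm over both, 3 mm higher than this point), 37 mm above and 24 mm behind hook_seat. Moves with the hook; axes as the balance's.
- latch (a joint): Latch angle in rad, 0 shut, up to 1.0: sprung steel tongue 8 mm wide, 33 mm long, sloping 25 degrees down and outward from latch_hinge to the inside of the point. A bar lowered close behind the point swings it down; this takes about 8 N in all, twice the weight, so the hook sinks some 20 mm meanwhile; near 0.45 rad the bar slips past its end and it snaps shut above the bar.
- doc_post: Fixed document holder overhead, on the left: a grey bar 40 mm wide along x (from -375 to +359 mm of its origin), underside 568 mm above the table, carrying hanging upright sheets down to 480 mm, from y = -75 to +65 mm and x = -235 to +175 mm. Keep arm and wrist clear of it, also when swinging in from the left. Origin: on the table under the bar; axes as the robot's.
Not all that is in view belongs to the job. There is more than one size of the weight_brass; the job needs the smallest. There is more than one size of the weight_red; the job needs the smaller.

How it is judged:
By the outcome, as a careful person would: the job done as asked, in the order asked, and still so for the second after the job is handed in, with the robot touching nothing.
It also fails if it takes over 72 s, if anything falls off the work surface, if the arm or the gripper's body presses on something with over 40 N, if the wrist force passes 120 N, or if a joint passes its speed limit or range.

ROBOT

A 7-joint arm with a two-finger parallel gripper is mounted at the origin on a cart in front of the work surface, level with it; the furniture and walls round the work are solid. World frame = base frame: x ahead of the robot, y to its left, z up, the work surface at z = 0. Lengths are in m, angles in rad, forces in N, time in s.
With the tool pointing down it reaches from about 0.35 to 0.9 m from the base axis. Payload 19.9 kg.
Tool frame: the origin (TCP) lies at the very end of the fingers, on their centre line; the grasp point (between the pads) lies 19 mm behind it (manip.hold_point_z is the z of the grasp point in the tool frame, in m); z points along the fingers, y is the direction in which the jaws open and shut (so a half turn about z gives the same grasp; the last joint's range is limited). The gripper opens to 85 mm and grips with 20 to 120 N. Pads are 22 mm wide; open, the fingers measure 114 mm over their backs; the gripper's body (76 mm by 85 mm) begins 54 mm behind the grasp point. The pads swing forward as they close: fully open they stand 13 mm farther back than shut.
Start: joints at [-1.294, 0.417, -0.01, 1.614, 0.005, 1.111, -0.053], TCP at [0.195, 0.594, 0.231] pointing down, gripper open.
Joint ranges: [-2.81, 2.81], [-0.39, 2.02], [-1.27, 1.25], [0.06, 2.57], [-1.19, 4.33], [0.19, 2], [-2.82, 2.82]. Speed limits (rad/s): [1.89, 1.89, 2.39, 2.39, 3.01, 3.01, 3.01].

INTERFACE

Orientations are given as a rotation vector (axis times angle).
In Python, from station import manip gives the robot as it stands.
- The arm moves only by the tool move_arm, never from a script. Its argument "increments" is a list of rows, each a list of 3 entries, a list of its own where there are three numbers: the shift along the tool's x, y, z in cm, then the turn about the tool's z in rad, then the opening, from -1 (shut) to 1 (fully open), so that 0 is half open. In form: [[[dx, dy, dz], turn, fingers], ...]. A call has 1 to 10 rows; each row is the pose to reach, as a shift and turn from the pose commanded when the call began, along the tool's axes at that moment; what a row does not reach only later rows make up. A row lasts 1/8 s, in which the tool goes at most 62.5 mm and 10.7 degrees, less where a joint would pass 70% of its speed; a pose out of reach is approached as far as the arm can. A call with a gripper value outside its range is refused whole. The fingers move at their own pace and stop on an object; "newtons" is the grip in N (left out, the last holds). Time passes only in rows, so rows that repeat a pose let the fingers close. It gives the time, the measured TCP pose, the force and the opening at its end, in the units of the state.
- manip.get_state(): the state, without advancing time (a new reading comes with each control period).
- manip.get_image(name): name is "scene" or "top"; returns a dict with "pixels" (384x512x3 uint8, red, green, blue), "intrinsics" (3x3 intrinsics, pixels), "xyz" and "rotation" of the camera in the world. Camera axes: x right, y up, looking along -z (the intrinsics and any distortion apply to the point x, -y, -z); pixel columns grow to the right and rows downward; lengths in m; the calibration is good to about 2 mm. A picture is of the moment at which its call begins. There is no depth.
- manip.finish_job(): hands the job in, once; it reports no verdict.
The state is a dict: "time_s": time; "joint_positions": joint angles; "dq": joint speeds; "tau": joint torques, N m; "eef_pos": TCP position; "tool_rot": TCP orientation; "wrist_force": force on the tool from outside, world axes, zero at the start; "wrist_torque": the same for the moment, N m; "grip_width": finger opening in m.
Only numpy, scipy, OpenCV 4.12 (cv2) and the standard library are available. Lean on these libraries where they do the work, as an engineer would, in place of code of your own. Each camera call takes 0.05 s, during which the arm holds its last target.

## Working session

There is one attempt and no reset: what is moved stays moved. The work goes in short steps, Python scripts to look and compute and a tool call to move; the robot and the scene stay as the last step left them, time stands still between calls to the robot, and variables do not carry over. Pictures are saved under pics/ and viewed, and the job is handed in when it is done.

Besides the shell and the picture viewer there is one more tool, called as a command line: name --argument value ..., lists and objects as JSON in quotes. move_arm: Moves the arm, as the interface text tells. Its arguments: {"type":"object","properties":{"increments":{"type":"array"},"newtons":{"type":"number"}},"required":["increments"]}

```bash
ls; mkdir -p pics; python3 - <<'E'
from station import manip
import cv2,numpy as np
s=manip.get_state(); print({k:np.round(v,4).tolist() for k,v in s.items()})
print(manip.hold_point_z)
for n in ("scene","top"):
    d=manip.get_image(n); cv2.imwrite(f"pics/{n}0.png",d["pixels"][:,:,::-1]); print(n,d["intrinsics"],d["xyz"],d["rotation"],[k for k in d])
E
```

```text
pics
{'time_s': 0.0, 'joint_positions': [-1.2945, 0.418, -0.0103, 1.6142, 0.0047, 1.1107, -0.053], 'dq': [0.0004, 0.0019, -0.0019, 0.0009, -0.0013, -0.0012, -0.0011], 'tau': [0.0002, -86.4457, 0.679, -43.4897, 0.0191, 0.0074, -0.0], 'eef_pos': [0.1952, 0.5934, 0.2307], 'tool_rot': [-0.497, -3.1019, 0.002], 'wrist_force': [0.4786, -0.2606, -0.3635], 'wrist_torque': [-0.0143, -0.032, 0.0316], 'grip_width': 0.0853}
-0.0187
scene [[423.30152677   0.         247.59286563]
 [  0.         423.30152677 193.15608151]
 [  0.           0.           1.        ]] [ 0.0312236  -0.7812575   0.66539585] [ 1.01314586 -0.31324554 -0.57244286] ['pixels', 'intrinsics', 'xyz', 'rotation']
top [[434.94354384   0.         259.57068046]
 [  0.         434.94354384 189.40739781]
 [  0.           0.           1.        ]] [0.49248166 0.01791193 1.27700377] [ 0.04639316 -0.05471946 -1.57618271] ['pixels', 'intrinsics', 'xyz', 'rotation']
```

View pics/scene0.png

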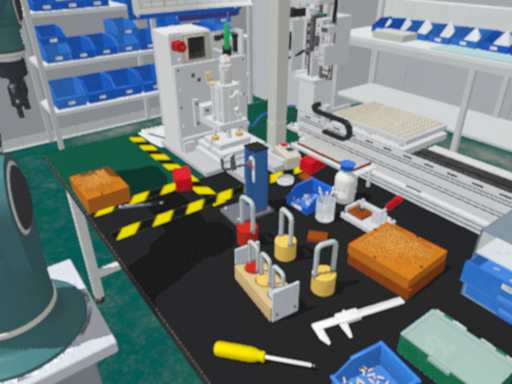

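View pics/top0.png

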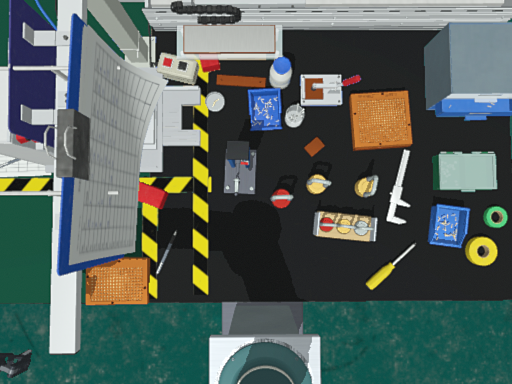

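```bash
cat > h.py <<'E'
import numpy as np, cv2
from scipy.spatial.transform import Rotation as R
CAM={"scene":dict(K=np.array([[423.30152677,0,247.59286563],[0,423.30152677,193.15608151],[0,0,1]]),c=np.array([0.0312236,-0.7812575,0.66539585]),r=R.from_rotvec([1.01314586,-0.31324554,-0.57244286])),
"top":dict(K=np.array([[434.94354384,0,259.57068046],[0,434.94354384,189.40739781],[0,0,1]]),c=np.array([0.49248166,0.01791193,1.27700377]),r=R.from_rotvec([0.04639316,-0.05471946,-1.57618271]))}
def ray(n,u,v):
    C=CAM[n];K=C["K"]
    d=np.array([(u-K[0,2])/K[0,0],-(v-K[1,2])/K[1,1],-1.])
    return C["c"],C["r"].apply(d/np.linalg.norm(d))
def onz(n,u,v,z):
    c,d=ray(n,u,v); return c+d*(z-c[2])/d[2]
def proj(n,p):
    C=CAM[n];K=C["K"]; q=C["r"].inv().apply(np.asarray(p,float)-C["c"])
    q=q.reshape(-1,3); return np.c_[K[0,0]*q[:,0]/-q[:,2]+K[0,2],K[1,1]*-q[:,1]/-q[:,2]+K[1,2]]
def tri(a,b):
    c1,d1=ray(*a);c2,d2=ray(*b)
    A=np.c_[d1,-d2];t=np.linalg.lstsq(A,c2-c1,rcond=None)[0]
    p,q=c1+t[0]*d1,c2+t[1]*d2
    return (p+q)/2,np.linalg.norm(p-q)
def save(n,img,box,k,f):
    x0,y0,x1,y1=box; c=img[y0:y1,x0:x1,::-1]
    cv2.imwrite(f,cv2.resize(c,None,fx=k,fy=k,interpolation=cv2.INTER_CUBIC))
E
python3 - <<'E'
import cv2
from h import *
t=cv2.imread("pics/top0.png")[:,:,::-1];s=cv2.imread("pics/scene0.png")[:,:,::-1]
save("top",t,(215,135,395,250),4.4,"pics/t1.png")
save("s",s,(210,130,350,330),3,"pics/s1.png")
for p in [(345,226),(240,170)]: print(onz("top",*p,0.05))
for p in [(60,270),(135,250),(165,75),(80,15),(50,350),(85,355)]: print(p,onz("top",*p,0.5))
E
```

```text
[ 0.46689069 -0.2286395   0.05      ]
[0.62693701 0.06630059 0.05      ]
(60, 270) [0.40202948 0.36675138 0.5       ]
(135, 250) [0.43622824 0.2350009  0.5       ]
(165, 75) [0.75204816 0.18438039 0.5       ]
(80, 15) [0.86489469 0.34094401 0.5       ]
(50, 350) [0.26393182 0.38093715 0.5       ]
(85, 355) [0.254929   0.31983942 0.5       ]
```

View pics/t1.png

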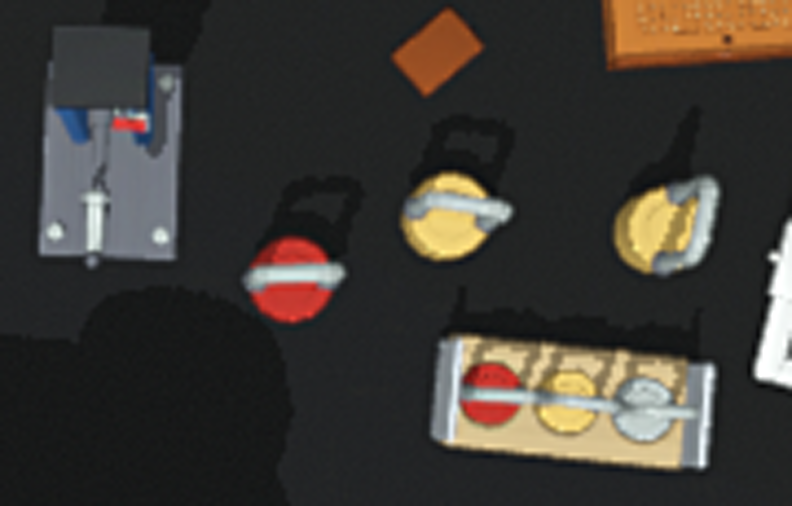

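View pics/s1.png

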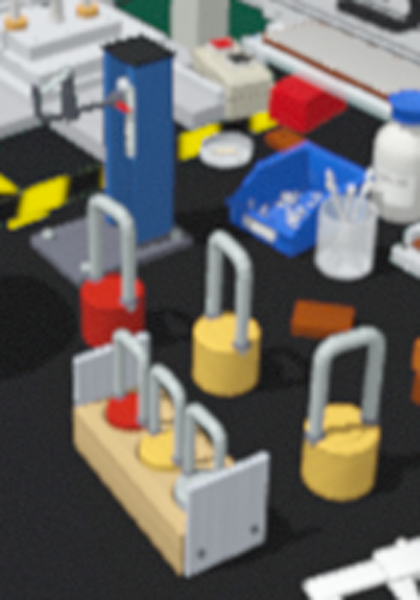

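```bash
python3 - <<'E'
import cv2
from h import *
t=cv2.imread("pics/top0.png")[:,:,::-1];s=cv2.imread("pics/scene0.png")[:,:,::-1]
save("top",t,(310,205,382,245),11,"pics/t2.png")
save("s",s,(230,235,305,325),6.6,"pics/s2.png")
save("top",t,(218,135,268,200),9,"pics/t3.png")
save("s",s,(212,135,280,225),6.6,"pics/s3.png")
E
```

```text
(no output)
```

View pics/t2.png

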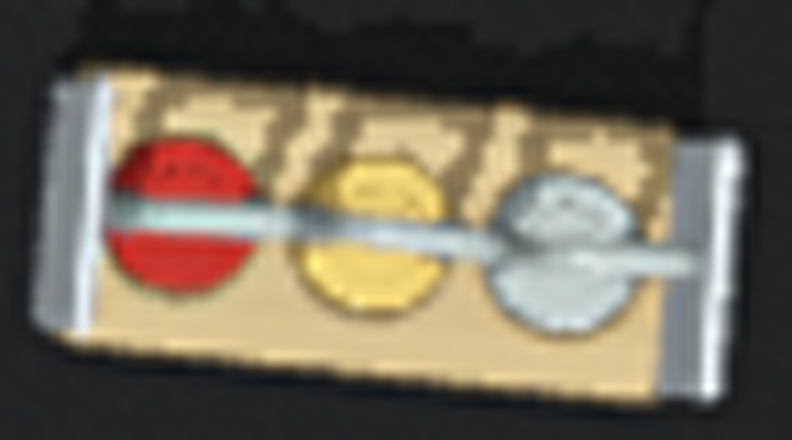

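View pics/s2.png

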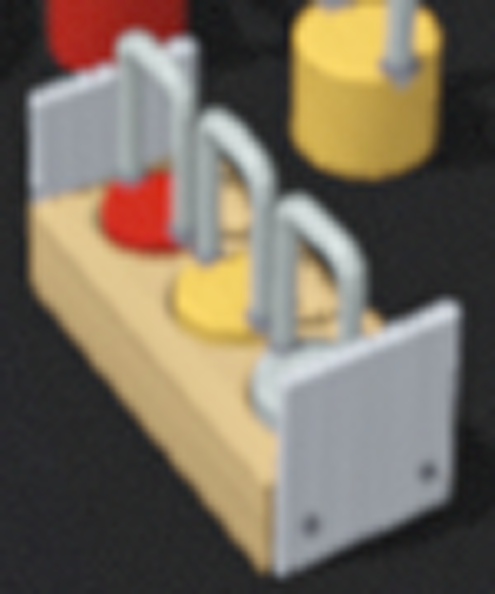

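View pics/t3.png

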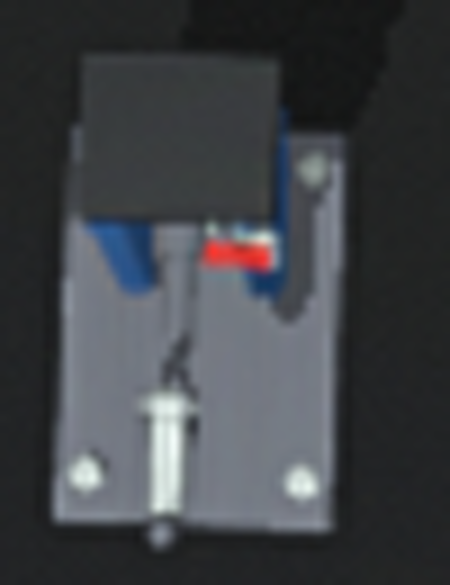

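View pics/s3.png

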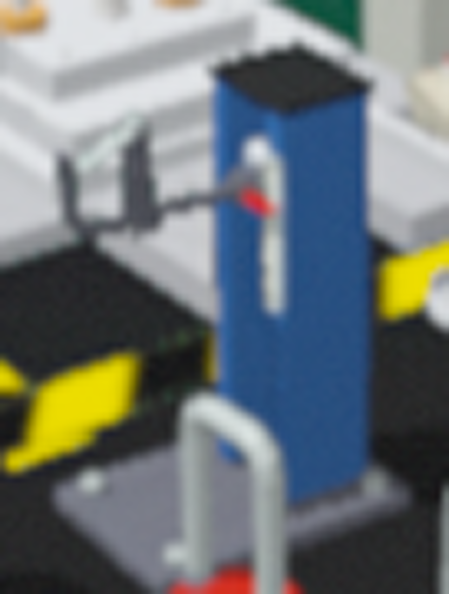

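```bash
python3 - <<'E'
import cv2
from h import *
def px(x0,y0,k,x,y): return (x+.5)/k-.5+x0,(y+.5)/k-.5+y0
T2=lambda x,y:("top",)+px(310,205,11,x,y)
S2=lambda x,y:("scene",)+px(230,235,6.6,x,y)
T3=lambda x,y:("top",)+px(218,135,9,x,y)
S3=lambda x,y:("scene",)+px(212,135,6.6,x,y)
print("bar",tri(T2(392,233),S2(240,142)))
for c in [(182,215),(375,237),(563,255)]: print("body",onz(*T2(*c),0.042))
print("steel bar",tri(T2(603,255),S2(322,232)))
print("red bar",tri(T2(190,215),S2(157,62)))
print("tip",tri(T3(160,530),S3(66,155)))
print("hinge",tri(T3(170,398),S3(137,130)))
for c in [(60,523),(333,530),(345,130),(72,125)]: print("base",onz(*T3(*c),0.01))
for c in [(83,55),(280,60),(275,220),(83,217)]: print("colTop",onz(*T3(*c),0.201))
# masks
t=cv2.imread("pics/top0.png");hsv=cv2.cvtColor(t,cv2.COLOR_BGR2HSV)
for nm,lo,hi in [("red",(0,150,90),(8,255,255)),("yel",(20,100,120),(30,255,255))]:
    m=cv2.inRange(hsv,lo,hi)[205:245,310:382]
    n,l,st,ce=cv2.connectedComponentsWithStats(m)
    for i in range(1,n):
        if st[i,4]>20: 
            c,r=cv2.minEnclosingCircle(cv2.findContours((l==i).astype('u1'),0,2)[0][0]); print(nm,st[i],c, onz("top",c[0]+310,c[1]+205,0.042))
E
```

```text
bar (array([ 0.47026524, -0.22099851,  0.09635017]), np.float64(0.004062170610934609))
body [ 0.47244886 -0.17672485  0.042     ]
body [ 0.46649135 -0.22637546  0.042     ]
body [ 0.4615692 -0.2747498  0.042    ]
steel bar (array([ 0.46372783, -0.27212267,  0.09723722]), np.float64(0.002058289872140607))
red bar (array([ 0.47457435, -0.17096573,  0.09633659]), np.float64(0.0030067832405107817))
tip (array([0.55313477, 0.0722287 , 0.19194544]), np.float64(0.0012451432138825458))
hinge (array([0.58801984, 0.07029896, 0.19379593]), np.float64(0.002731441097215625))
base [0.56514247 0.11409929 0.01      ]
base [0.56235182 0.02565035 0.01      ]
base [0.69303298 0.02102856 0.01      ]
base [0.69515268 0.11006637 0.01      ]
colTop [0.68415727 0.09310262 0.201     ]
colTop [0.68247101 0.0384789  0.201     ]
colTop [0.63780262 0.04006467 0.201     ]
colTop [0.6389278  0.09316151 0.201     ]
red [11 13 12  5 50] (16.5, 16.0) [ 0.48117493 -0.17802489  0.042     ]
red [10 21 13  5 46] (16.0, 21.5) [ 0.46564918 -0.17635845  0.042     ]
yel [27 14 15  6 64] (34.0, 17.5) [ 0.47662762 -0.22759565  0.042     ]
yel [26 22 15  7 72] (33.0, 23.0) [ 0.46111473 -0.22447138  0.042     ]
```

```bash
cat >> h.py <<'E'
def inc(s,targets):
    """s: state/pose (pos, rotvec); targets: list of (world xyz, world angle of tool y or None)"""
    p=np.array(s["eef_pos"]);r=R.from_rotvec(s["tool_rot"]);M=r.as_matrix()
    a0=np.arctan2(M[1,1],M[0,1])
    for t,a in targets:
        d=r.inv().apply(np.array(t)-p)*100
        turn=0 if a is None else -((a-a0+np.pi)%(2*np.pi)-np.pi)
        print(np.round(d,2).tolist(),round(float(turn),3))
E
python3 - <<'E'
from h import *
from station import manip
s=manip.get_state();print(R.from_rotvec(s["tool_rot"]).as_matrix().round(4))
a=np.radians
inc(s,[((.13,.37,.16),None),((.27,.25,.16),a(40)),((.36,.1,.16),a(20)),((.37,-.1,.16),a(0)),((.468,-.224,.18),a(-6.3))])
for z in (0,.05):print([onz("top",*q,z).round(3) for q in [(85,260),(150,305),(85,305),(150,260)]])
for z in (.5,.48):print([onz("top",*q,z).round(3) for q in [(50,350),(80,352),(62,272),(137,255),(165,75)]])
E
```

```text
[[-9.500e-01  3.124e-01 -3.000e-04]
 [ 3.124e-01  9.500e-01 -1.000e-03]
 [-1.000e-04 -1.100e-03 -1.000e+00]]
[-0.79, -23.25, 7.1] 0.0
[-17.84, -30.28, 7.11] 0.555
[-31.07, -41.72, 7.12] 0.904
[-38.27, -60.4, 7.14] 1.253
[-51.45, -69.12, 5.15] 1.363
[array([0.372, 0.519, 0.   ]), array([0.242, 0.329, 0.   ]), array([0.243, 0.517, 0.   ]), array([0.371, 0.331, 0.   ])]
[array([0.377, 0.5  , 0.05 ]), array([0.252, 0.317, 0.05 ]), array([0.253, 0.497, 0.05 ]), array([0.376, 0.319, 0.05 ])]
[array([0.264, 0.381, 0.5  ]), array([0.26 , 0.329, 0.5  ]), array([0.399, 0.363, 0.5  ]), array([0.427, 0.231, 0.5  ]), array([0.752, 0.184, 0.5  ])]
[array([0.258, 0.39 , 0.48 ]), array([0.254, 0.337, 0.48 ]), array([0.396, 0.372, 0.48 ]), array([0.426, 0.237, 0.48 ]), array([0.759, 0.189, 0.48 ])]
```

move_arm --increments '[[[-0.2,-5,1.5],0,1],[[-0.4,-10,3],0,1],[[-0.6,-15,5],0,1],[[-0.8,-20,6],0,1],[[-0.8,-23,7],0,1],[[-0.8,-23,7],0,1],[[-0.8,-23,7],0,1]]'

```text
time_s: 0.98
eef_pos: [0.1312, 0.3734, 0.1616]
tool_rot: [0.497, 3.102, 0.001]
wrist_force: [0.1, 0.2, -0.5]
grip_width: 0.0854
```

```bash
python3 - <<'E'
from h import *
from station import manip
s=manip.get_state();print(s["eef_pos"],s["joint_positions"],s["wrist_force"])
a=np.radians
inc(s,[((.2,.315,.16),a(60)),((.27,.25,.16),a(45)),((.32,.17,.16),a(30)),((.37,.05,.16),a(10)),((.39,-.1,.16),a(-6.3)),((.468,-.224,.18),a(-6.3))])
for n in ("scene","top"):
    d=manip.get_image(n); cv2.imwrite(f"pics/{n}1.png",d["pixels"][:,:,::-1])
E
```

```text
[0.13122444 0.37340656 0.16158768] [-1.28462405  0.09948727 -0.02740599  2.21761092  0.00378025  0.82387617
 -0.06142589] [ 0.14924562  0.18526761 -0.48414218]
[-8.36, -3.4, 0.16] 0.206
[-17.04, -7.39, 0.15] 0.468
[-24.29, -13.42, 0.15] 0.729
[-32.79, -23.26, 0.14] 1.079
[-39.37, -36.89, 0.13] 1.363
[-50.66, -46.23, -1.87] 1.363
```

View pics/scene1.png

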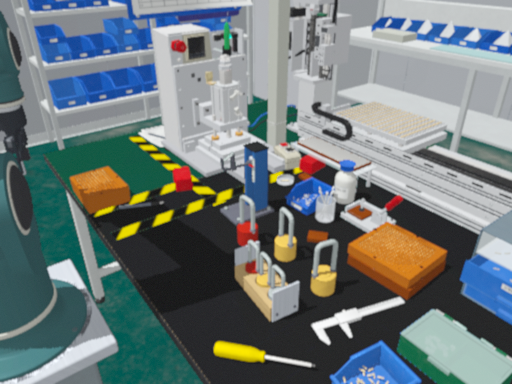

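View pics/top1.png

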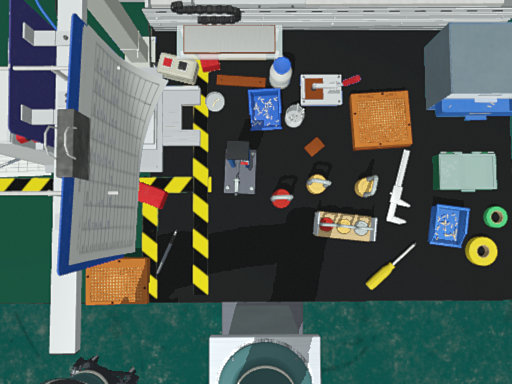

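move_arm --increments '[[[-4.2,-1.7,0],0.1,1],[[-8.4,-3.4,0],0.2,1],[[-12.7,-5.4,0],0.33,1],[[-17,-7.4,0],0.47,1],[[-20.7,-10.4,0],0.6,1],[[-24.3,-13.4,0],0.73,1],[[-28.5,-18.3,0],0.88,1],[[-32.8,-23.3,0],1.04,1],[[-36,-30,0],1.2,0.5],[[-39.4,-36.9,0],1.36,0.5]]'

```text
time_s: 2.33
eef_pos: [0.3864, -0.0719, 0.1617]
tool_rot: [2.341, 2.093, 0.001]
wrist_force: [2.3, 1.3, 0.0]
grip_width: 0.064
```

```bash
python3 - <<'E'
from h import *
from station import manip
s=manip.get_state();print(s["eef_pos"],s["joint_positions"],s["wrist_force"],s["grip_width"])
a=np.radians
inc(s,[((.39,-.1,.16),a(-6.3)),((.468,-.224,.16),a(-6.3))])
for n in ("scene","top"):
    d=manip.get_image(n); cv2.imwrite(f"pics/{n}2.png",d["pixels"][:,:,::-1])
E
```

```text
[ 0.38636867 -0.07187511  0.16171746] [-0.53179139  0.1014567   0.67686682  2.24212809 -0.08627284  0.82093914
  0.08951821] [2.33864928e+00 1.28222902e+00 2.72167897e-04] 0.06397500656114408
[-2.75, 0.67, 0.17] -0.002
[-14.21, 9.81, 0.19] -0.002
```

View pics/top2.png

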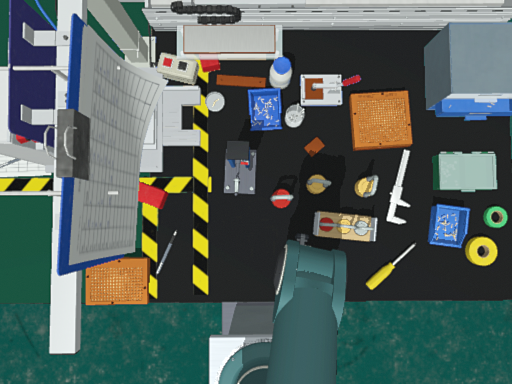

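move_arm --increments '[[[0,0,0],0,0.5],[[0,0,0],0,0.5]]'

```text
time_s: 2.68
eef_pos: [0.3857, -0.0688, 0.1613]
tool_rot: [-2.334, -2.102, 0.0]
wrist_force: [-0.7, 0.5, -0.3]
grip_width: 0.0638
```

```bash
python3 - <<'E'
from h import *
from station import manip
s=manip.get_state();print(s["eef_pos"],s["joint_positions"],s["wrist_force"],s["grip_width"])
a=np.radians
inc(s,[((.39,-.1,.16),a(-6.3)),((.468,-.224,.16),a(-6.3))])
E
```

```text
[ 0.38574912 -0.06881911  0.16129137] [-0.5358538   0.10039265  0.67296061  2.24401399 -0.08527982  0.82093738
  0.08829144] [-0.74833033  0.46270224 -0.25454242] 0.06383930437720012
[-3.06, 0.75, 0.13] 0.005
[-14.57, 9.8, 0.13] 0.005
```

move_arm --increments '[[[-3.7,2.4,0],0,0.5],[[-7.3,4.9,0],0,0.5],[[-11,7.3,0],0,0.5],[[-14.6,9.8,0],0,0.5],[[-14.6,9.8,0],0,0.5],[[-14.6,9.8,0],0,0.5],[[-14.6,9.8,0],0,0.5]]'

```text
time_s: 3.55
eef_pos: [0.4674, -0.2239, 0.1614]
tool_rot: [-2.335, -2.101, -0.001]
wrist_force: [-0.7, 0.5, 0.1]
grip_width: 0.0644
```

```bash
python3 - <<'E'
from h import *
from station import manip
s=manip.get_state();print(s["eef_pos"],s["joint_positions"],s["wrist_force"],s["grip_width"])
a=np.radians
inc(s,[((.468,-.224,.16),a(-6.3)),((.468,-.224,.16),a(-6.3))])
for n,b,k in (("scene",(200,180,340,330),3.8),("top",(300,180,400,255),7)):
    d=manip.get_image(n); cv2.imwrite(f"pics/{n}3.png",d["pixels"][:,:,::-1]); save(n,d["pixels"],b,k,f"pics/{n}3c.png")
E
```

```text
[ 0.46744592 -0.22394023  0.16135252] [-0.19237707  0.38173431  0.70894465  1.96310475 -0.31377606  0.90743397
  0.57211223] [-0.70945664  0.53266517  0.08449275] 0.0644175328205114
[-0.0, 0.06, 0.14] 0.005
[-0.0, 0.06, 0.14] 0.005
```

View pics/scene3c.png

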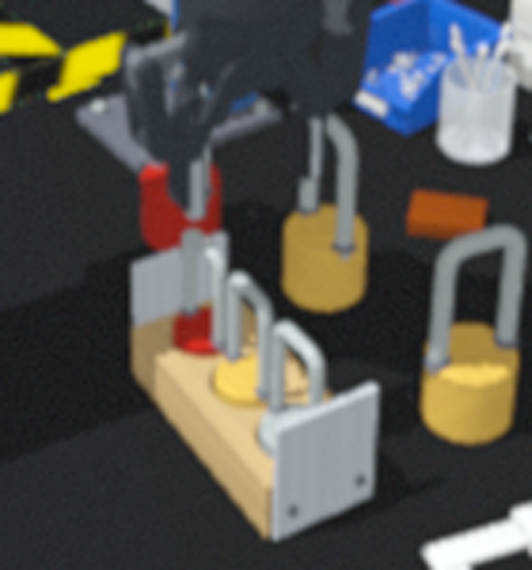

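View pics/top3.png

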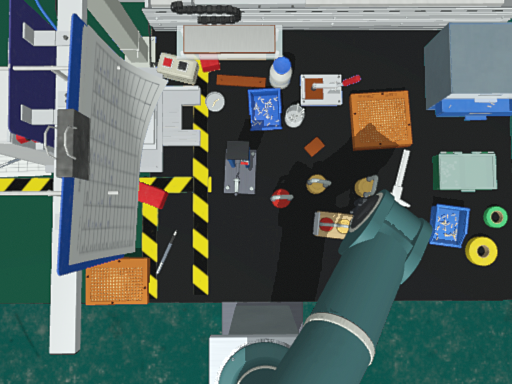

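```bash
python3 - <<'E'
from h import *
print(proj("scene",[[.4674,-.2239,.1614],[.4674,-.2239,.174],[.4674,-.2239,.102],[.470,-.2239,.102],[.468,-.228,.102]]))
M=R.from_rotvec([-2.335,-2.101,-.001]).as_matrix()
for s in(-1,1): print(proj("scene",[np.array([.4674,-.2239,.167])+M[:,1]*s*.032]))
print(onz("top",345.2,225.7,.102),onz("scene",266,256.2,.102), onz("scene",266,256.2,.097))
E
```

```text
[[264.96908014 232.28947965]
 [265.0115255  227.20531723]
 [264.77707667 255.28791597]
 [265.7495884  254.82523078]
 [266.19487886 256.16278202]]
[[251.39254696 234.76956246]]
[[278.16338299 225.45466351]]
[ 0.46877769 -0.21874549  0.102     ] [ 0.46759493 -0.22785271  0.102     ] [ 0.47146761 -0.22294137  0.097     ]
```

move_arm --increments '[[[0,0,3],0,0.5],[[0,0,6],0,0.5],[[0,0,7.4],0,0.5],[[0,0,7.9],0,0.5],[[0,0,7.9],0,0.2],[[0,0,7.9],0,-0.2],[[0,0,7.9],0,-0.5],[[0,0,7.9],0,-0.7]]'

```text
time_s: 4.65
eef_pos: [0.4676, -0.2254, 0.0826]
tool_rot: [2.337, 2.099, 0.0]
wrist_force: [-0.3, 1.3, -0.8]
grip_width: 0.0128
```

move_arm --increments '[[[0,0,0],0,-1],[[0,0,0],0,-1],[[0,0,0],0,-1],[[0,0,0],0,-1]]' --newtons 60

```text
time_s: 5.15
eef_pos: [0.4676, -0.2255, 0.0826]
tool_rot: [2.337, 2.099, 0.001]
wrist_force: [-1.1, 0.5, 5.4]
grip_width: 0.006
```

```bash
python3 - <<'E'
from h import *
from station import manip
s=manip.get_state();print(s["eef_pos"],s["wrist_force"],s["wrist_torque"],s["grip_width"])
for n,b,k in (("scene",(215,200,315,330),4.6),):
    d=manip.get_image(n); cv2.imwrite(f"pics/{n}4.png",d["pixels"][:,:,::-1]); save(n,d["pixels"],b,k,f"pics/{n}4c.png")
E
```

```text
[ 0.46761966 -0.22546617  0.08263999] [-1.14523456  0.46913756  5.42331162] [1.70156286e-01 2.39544715e-01 2.24633672e-04] 0.00598970005620028
```

View pics/scene4c.png

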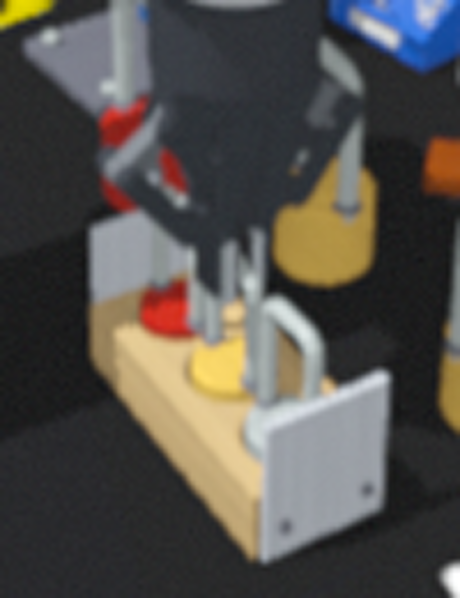

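move_arm --increments '[[[0,0,-0.5],0,-1],[[0,0,-1.5],0,-1],[[0,0,-3],0,-1],[[0,0,-4.5],0,-1],[[0,0,-4.5],0,-1],[[0,0,-4.5],0,-1]]'

```text
time_s: 5.95
eef_pos: [0.4674, -0.2252, 0.1272]
tool_rot: [-2.337, -2.1, -0.0]
wrist_force: [0.1, -0.4, -4.8]
grip_width: 0.0062
```

```bash
python3 - <<'E'
from h import *
from station import manip
s=manip.get_state();print(s["eef_pos"],s["wrist_force"],s["wrist_torque"],s["grip_width"])
for n,b,k in (("scene",(215,180,315,330),4),):
    d=manip.get_image(n); cv2.imwrite(f"pics/{n}5.png",d["pixels"][:,:,::-1]); save(n,d["pixels"],b,k,f"pics/{n}5c.png")
E
```

```text
[ 0.46735308 -0.22518629  0.12722426] [ 0.11577343 -0.42328954 -4.82325679] [-0.00066557 -0.01477576 -0.01652454] 0.006155214427336732
```

View pics/scene5c.png

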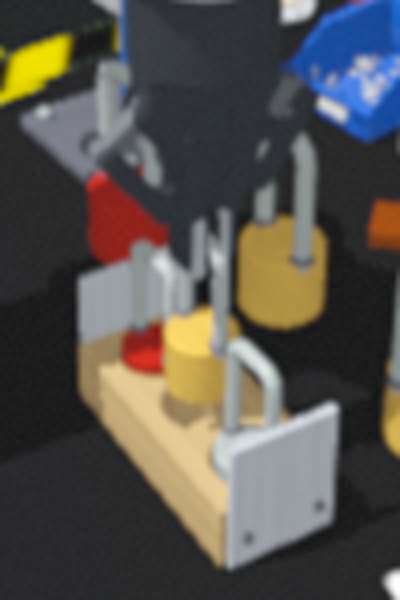

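```bash
python3 - <<'E'
from h import *
from station import manip
s=manip.get_state()
a=np.radians
inc(s,[((.467,-.225,.21),None),((.45,.075,.21),a(-1.8)),((.45,.075,.08),a(-1.8))])
print(onz("top",281,199,.06))
E
```

```text
[0.02, -0.03, -8.3] 0.0
[29.67, -4.92, -8.29] -0.075
[29.67, -4.91, 4.71] -0.075
[ 0.54357826 -0.04862739  0.06      ]
```

move_arm --increments '[[[0,0,-4],0,-1],[[0,0,-8.3],0,-1],[[4,-0.6,-8.3],0,-1],[[9,-1.5,-8.3],0,-1],[[14,-2.3,-8.3],0,-1],[[19,-3.1,-8.3],-0.03,-1],[[24,-4,-8.3],-0.06,-1],[[28,-4.6,-8.3],-0.075,-1],[[29.7,-4.9,-8.3],-0.075,-1],[[29.7,-4.9,-8.3],-0.075,-1]]'

```text
time_s: 7.25
eef_pos: [0.45, 0.0761, 0.2099]
tool_rot: [-2.254, -2.188, 0.001]
wrist_force: [0.5, -0.4, -3.4]
grip_width: 0.0058
```

move_arm --increments '[[[0,0,0],0,-1],[[0,0,4],0,-1],[[0,0,8],0,-1],[[0,0,11],0,-1],[[0,0,12],0,-1],[[0,0,12],0,-1]]'

```text
time_s: 8.0
eef_pos: [0.4505, 0.0745, 0.0905]
tool_rot: [2.258, 2.184, -0.001]
wrist_force: [0.8, -0.5, -3.9]
grip_width: 0.0061
```

```bash
python3 - <<'E'
from h import *
from station import manip
s=manip.get_state();print(s["eef_pos"],s["joint_positions"],s["wrist_force"])
a=np.radians
inc(s,[((.45,.075,.08),a(-1.8)),((.45,.075,.0775),a(-1.8))])
for n,b,k in (("scene",(180,130,310,280),3.9),("top",(180,130,310,260),4)):
    d=manip.get_image(n); cv2.imwrite(f"pics/{n}6.png",d["pixels"][:,:,::-1]); save(n,d["pixels"],b,k,f"pics/{n}6c.png")
E
```

```text
[0.45054694 0.07451901 0.09048491] [-0.68683419  0.36749631  0.5327851   2.15108273 -0.28953383  0.69152078
  0.00890825] [ 0.81928976 -0.5000923  -3.90732001]
[0.05, -0.06, 1.05] -0.002
[0.05, -0.06, 1.3] -0.002
```

View pics/scene6c.png

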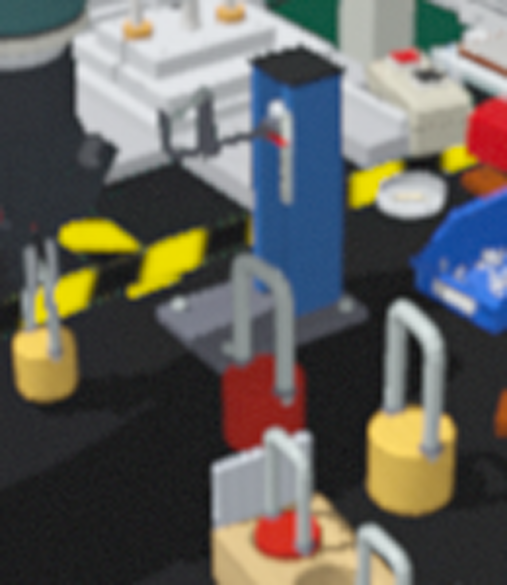

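View pics/top6.png

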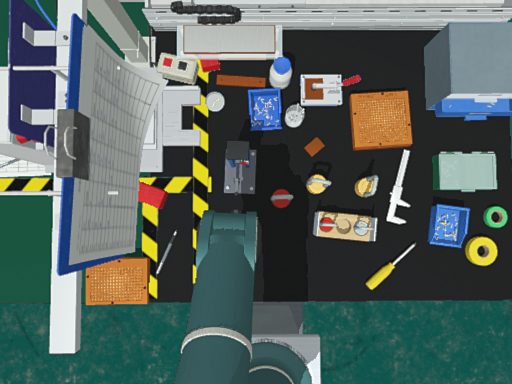

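move_arm --increments '[[[0,0,0.8],0,-1],[[0,0,1.2],0,-1],[[0,0,1.3],0,-1],[[0,0,1.35],0,-1],[[0,0,1.4],0,-1],[[0,0,1.4],0,-1]]'

```text
time_s: 8.85
eef_pos: [0.4508, 0.0752, 0.0767]
tool_rot: [2.257, 2.185, 0.001]
wrist_force: [-0.7, -0.1, 4.7]
grip_width: 0.0058
```

move_arm --increments '[[[0,0,-0.05],0,-0.85],[[0,0,-0.05],0,-0.7],[[0,0,-0.05],0,-0.4],[[0,0,-0.05],0,0],[[0,0,-2],0,0.1],[[0,0,-5],0,0.1],[[0,0,-8],0,0.1],[[0,0,-8],0,0.1],[[0,0,-8],0,0.1]]'

```text
time_s: 9.98
eef_pos: [0.4501, 0.0752, 0.1559]
tool_rot: [-2.256, -2.186, 0.0]
wrist_force: [0.4, 0.1, -0.9]
grip_width: 0.0469
```

```bash
python3 - <<'E'
from h import *
from station import manip
s=manip.get_state();print(s["eef_pos"],s["joint_positions"],s["wrist_force"])
for n,b,k in (("scene",(170,180,240,250),8),):
    d=manip.get_image(n); cv2.imwrite(f"pics/{n}7.png",d["pixels"][:,:,::-1]); save(n,d["pixels"],b,k,f"pics/{n}7c.png")
print(proj("scene",[[.4508,.0752,.096],[.4508,.0752,.036],[.4508,.0752,0]]))
E
```

```text
[0.45014972 0.07521593 0.15589386] [-0.75621436  0.24567582  0.59492201  2.10732491 -0.18442052  0.83831861
 -0.0829826 ] [ 0.42946689  0.08077369 -0.90990641]
[[189.20056315 201.44614774]
 [191.06840996 220.64948233]
 [192.14203577 231.68743012]]
```

View pics/scene7c.png

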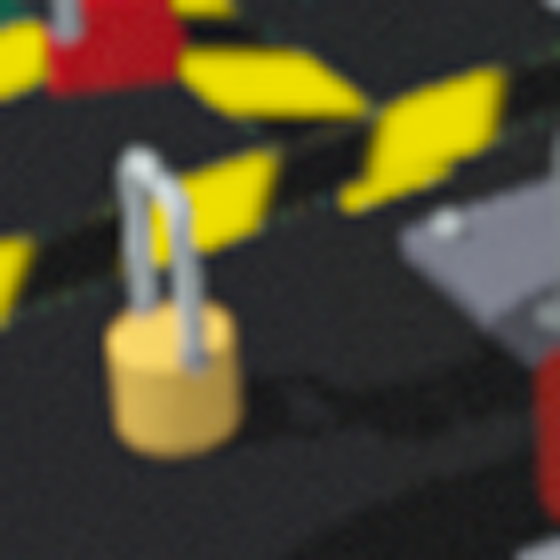

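move_arm --increments '[[[0,0,0],0.18,0.5],[[0,0,0],0.36,0.5],[[0,0,0],0.54,0.5],[[0,0,0],0.72,0.5],[[0,0,0],0.9,0.5],[[0,0,0],1.08,0.5],[[0,0,0],1.26,0.5],[[0,0,0],1.44,0.5],[[0,0,0],1.571,0.5],[[0,0,0],1.571,0.5]]'

```text
time_s: 11.28
eef_pos: [0.4501, 0.075, 0.1556]
tool_rot: [3.14, -0.049, -0.001]
wrist_force: [-0.3, -0.3, -0.2]
grip_width: 0.0639
```

```bash
python3 - <<'E'
from h import *
from station import manip
s=manip.get_state();print(s["eef_pos"],s["joint_positions"],s["wrist_force"],s["grip_width"])
M=R.from_rotvec(s["tool_rot"]).as_matrix();print(np.degrees(np.arctan2(M[1,1],M[0,1])))
a=np.radians
inc(s,[((.4507,.0752,.1559),a(-91.8)),((.4507,.0752,.066),a(-91.8))])
E
```

```text
[0.45007415 0.0749938  0.1556319 ] [-1.01969411  0.31626322  0.91939504  2.11354029 -0.33044859  0.86092736
 -1.50697481] [-0.2999721  -0.25588861 -0.23197739] 0.06389926137652309
-91.80051120846231
[0.06, -0.02, -0.03] -0.0
[0.07, -0.04, 8.96] -0.0
```

move_arm --increments '[[[0,0,3],0,0.5],[[0.1,0,6],0,0.5],[[0.1,0,8],0,0.5],[[0.1,0,8.95],0,0.5],[[0.1,0,8.95],0,0.5],[[0.1,0,8.95],0,0.3],[[0.1,0,8.95],0,0.1],[[0.1,0,8.95],0,0.1]]' --newtons 30

```text
time_s: 12.28
eef_pos: [0.4516, 0.0753, 0.0671]
tool_rot: [-3.141, 0.05, -0.001]
wrist_force: [0.2, -0.1, 0.6]
grip_width: 0.0468
```

```bash
python3 - <<'E'
from h import *
from station import manip
s=manip.get_state();print(s["eef_pos"],s["joint_positions"],s["wrist_force"],s["grip_width"])
for n,b,k in (("scene",(150,140,240,250),5.4),):
    d=manip.get_image(n); cv2.imwrite(f"pics/{n}8.png",d["pixels"][:,:,::-1]); save(n,d["pixels"],b,k,f"pics/{n}8c.png")
E
```

```text
[0.45155607 0.07529309 0.06714671] [-0.86621805  0.48282453  0.76358647  2.16557623 -0.53251605  0.68514911
 -1.33760526] [ 0.23841788 -0.10652822  0.62933364] 0.04675257417287422
```

View pics/scene8c.png

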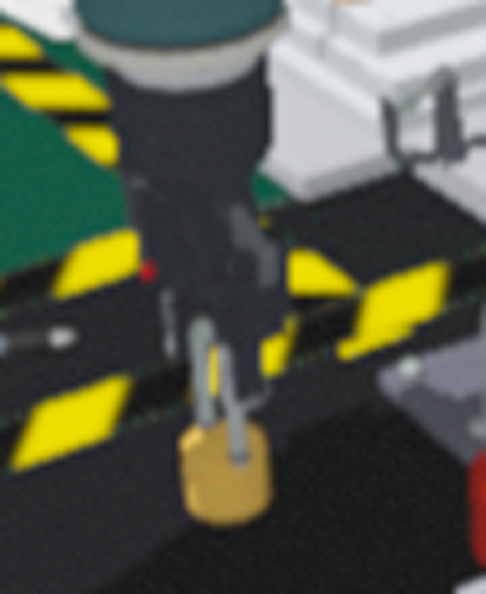

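move_arm --increments '[[[0,0,0],0,-0.05],[[0,0,0],0,-0.15],[[0,0,0],0,-0.3],[[0,0,0],0,-0.3]]' --newtons 30

```text
time_s: 12.82
eef_pos: [0.4518, 0.075, 0.0671]
tool_rot: [-3.141, 0.051, -0.001]
wrist_force: [-0.7, -0.8, 7.6]
grip_width: 0.0407
```

move_arm --increments '[[[0,0,0],0,-0.3],[[0,0,0],0,-0.3]]' --newtons 80

```text
time_s: 13.08
eef_pos: [0.452, 0.075, 0.0674]
tool_rot: [-3.141, 0.051, -0.002]
wrist_force: [-2.3, -2.1, 14.7]
grip_width: 0.0395
```

move_arm --increments '[[[0,0,-0.5],0,-0.3],[[0,0,-3],0,-0.3],[[0,0,-6],0,-0.3],[[0,0,-9],0,-0.3],[[0,0,-10.9],0,-0.3],[[0,0,-10.9],0,-0.3],[[0,0,-10.9],0,-0.3]]'

```text
time_s: 13.95
eef_pos: [0.4509, 0.0752, 0.175]
tool_rot: [3.141, -0.05, -0.002]
wrist_force: [0.3, 1.1, -5.3]
grip_width: 0.0393
```

```bash
python3 - <<'E'
from h import *
from station import manip
s=manip.get_state();print(s["eef_pos"],s["joint_positions"],s["wrist_force"],s["grip_width"])
print(s["wrist_torque"])
p=s["eef_pos"]
for n,b,k in (("scene",(160,110,280,220),5),):
    d=manip.get_image(n); cv2.imwrite(f"pics/{n}9.png",d["pixels"][:,:,::-1]); save(n,d["pixels"],b,k,f"pics/{n}9c.png")
    d=manip.get_image("top"); cv2.imwrite(f"pics/top9.png",d["pixels"][:,:,::-1])
for dz in (.029,-.031,-.067): print((proj("scene",p+np.array([0,0,dz]))-[160,110]+.5)*5)
E
```

```text
[0.45085619 0.07519473 0.17503843] [-1.0565202   0.28386583  0.9548137   2.09506554 -0.29538618  0.90223233
 -1.53707932] [ 0.257236    1.12834515 -5.25256887] 0.03926194799070526
[ 0.01590646 -0.06096678 -0.0253372 ]
[[130.4340696  272.85206629]]
[[140.75067681 378.94832717]]
[[146.66769439 439.79909217]]
```

View pics/scene9c.png

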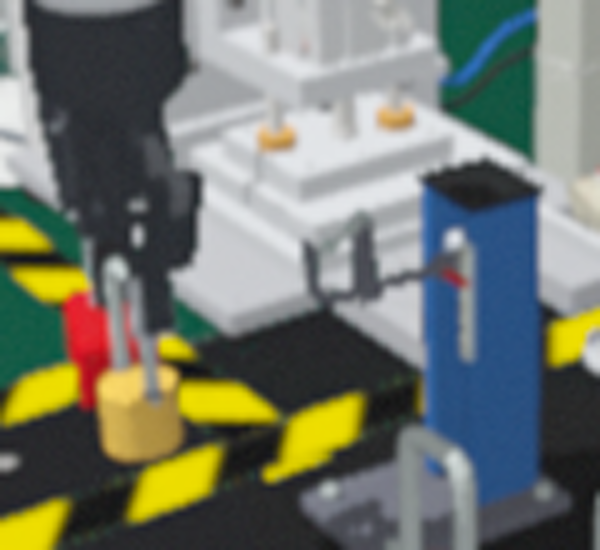

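View pics/top9.png

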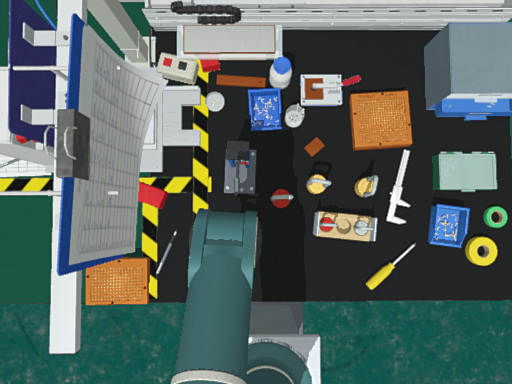

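```bash
python3 - <<'E'
from h import *
y=np.radians(-1.8);ex=np.array([np.cos(y),np.sin(y),0])
for ox in (.638,.641):
    o=np.array([ox,.0675,0])
    for nm,d,z in (("tip",.089,.195),("tipbase",.087,.155),("shank@78",.078,.155),("hinge",.102-0.0,.196),("root",0,.155),("colTopL",0,.201)):
        dd = {"hinge":.054}.get(nm,d)
        p=o-ex*dd+[0,0,z]; print(ox,nm,p.round(4),((proj("scene",p)-[160,110]+.5)*5).round(1), ((proj("top",p)-[218,135]+.5)*9).round(1))
E
python3 - <<'E'
import sys;sys.path.insert(0,'.')
from h import *
s=cv2.imread("pics/scene9.png")[:,:,::-1];save("s",s,(215,140,275,180),13,"pics/s9z.png")
E
```

```text
0.638 tip [0.549  0.0703 0.195 ] [[304.3 240.9]] [[168.1 542.7]]
0.638 tipbase [0.551  0.0702 0.155 ] [[311.  308.6]] [[175.1 543. ]]
0.638 shank@78 [0.56  0.07  0.155] [[325.6 304.1]] [[176.  511.7]]
0.638 hinge [0.584  0.0692 0.196 ] [[361.5 222.5]] [[171.6 416.3]]
0.638 root [0.638  0.0675 0.155 ] [[447.5 266.4]] [[183.7 241.7]]
0.638 colTopL [0.638  0.0675 0.201 ] [[446.5 189.2]] [[176.3 220.3]]
0.641 tip [0.552  0.0703 0.195 ] [[309.2 239.4]] [[168.1 531.9]]
0.641 tipbase [0.554  0.0702 0.155 ] [[315.8 307.1]] [[175.1 532.5]]
0.641 shank@78 [0.563 0.07  0.155] [[330.4 302.6]] [[176.  501.2]]
0.641 hinge [0.587  0.0692 0.196 ] [[366.2 221. ]] [[171.5 405.6]]
0.641 root [0.641  0.0675 0.155 ] [[452.  264.9]] [[183.7 231.4]]
0.641 colTopL [0.641  0.0675 0.201 ] [[451.  187.8]] [[176.3 209.6]]
```

View pics/s9z.png

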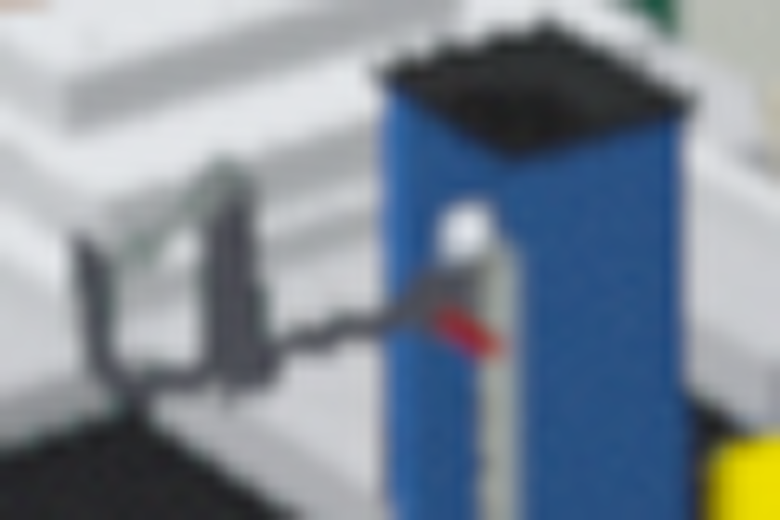

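```bash
python3 - <<'E'
from h import *
from station import manip
s=manip.get_state();print(s["eef_pos"])
a=np.radians
inc(s,[((.52,.0725,.176),a(-91.8)),((.5645,.071,.176),a(-91.8))])
E
```

```text
[0.45090745 0.07494592 0.17499483]
[6.91, 0.02, -0.11] -0.001
[11.37, 0.03, -0.11] -0.001
```

move_arm --increments '[[[2,0,-0.1],0,-0.3],[[4,0,-0.1],0,-0.3],[[6,0,-0.1],0,-0.3],[[6.9,0,-0.1],0,-0.3],[[6.9,0,-0.1],0,-0.3],[[6.9,0,-0.1],0,-0.3]]'

```text
time_s: 14.8
eef_pos: [0.5197, 0.0728, 0.1766]
tool_rot: [3.141, -0.051, -0.001]
wrist_force: [-0.5, -0.0, -3.8]
grip_width: 0.039
```

```bash
python3 - <<'E'
from h import *
from station import manip
s=manip.get_state();print(s["eef_pos"],s["joint_positions"],s["wrist_force"],s["grip_width"])
inc(s,[((.5645,.071,.176),np.radians(-91.8))])
p=s["eef_pos"]
d=manip.get_image("scene"); cv2.imwrite(f"pics/scene10.png",d["pixels"][:,:,::-1]); save("",d["pixels"],(190,125,270,205),7,f"pics/scene10c.png")
d=manip.get_image("top"); cv2.imwrite(f"pics/top10.png",d["pixels"][:,:,::-1])
for dz in (.029,-.031,-.067): print((proj("scene",p+np.array([-.001,0,dz]))-[190,125]+.5)*7)
E
```

```text
[0.51967046 0.07283143 0.1765818 ] [-0.91068456  0.42443852  0.89238215  1.93808452 -0.40011509  0.96689024
 -1.43132048] [-0.47077943 -0.04071034 -3.78561681] 0.03903519471847797
[4.49, 0.04, 0.06] -0.001
[[140.39688628 225.30796499]]
[[149.86187658 371.03638304]]
[[155.29744483 454.72550876]]
```

View pics/scene10c.png

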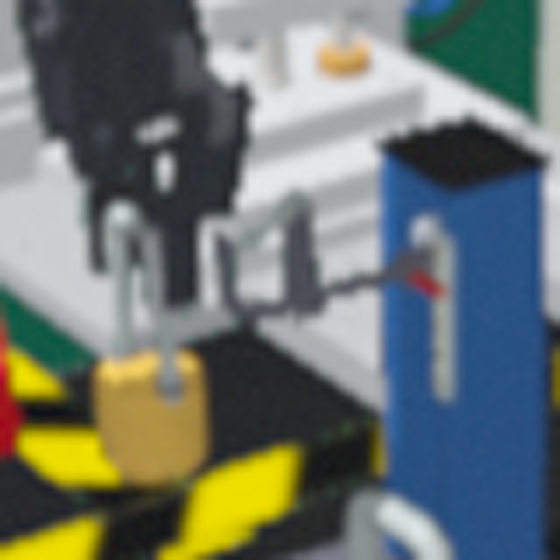

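View pics/top10.png

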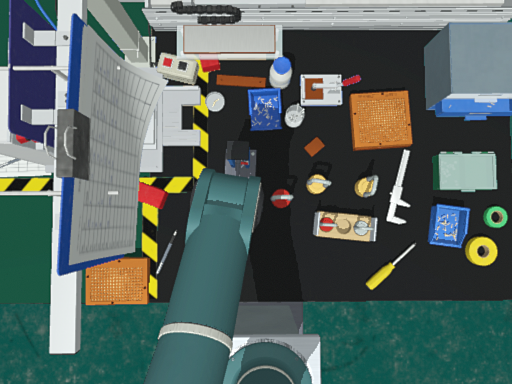

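move_arm --increments '[[[1.2,0,0],0,-0.3],[[2.4,0,0],0,-0.3],[[3.6,0,0],0,-0.3],[[4.3,0,0],0,-0.3],[[4.5,0,0],0,-0.3],[[4.5,0,0],0,-0.3]]'

```text
time_s: 15.65
eef_pos: [0.5653, 0.0713, 0.1767]
tool_rot: [3.141, -0.051, -0.0]
wrist_force: [-0.4, -0.8, -4.0]
grip_width: 0.0389
```

```bash
cat > look.py <<'E'
import sys
from h import *
from station import manip
s=manip.get_state();print(np.round(s["eef_pos"],4),np.round(s["wrist_force"],2),np.round(s["wrist_torque"],2),s["grip_width"])
p=s["eef_pos"];n=sys.argv[1]
d=manip.get_image("scene"); cv2.imwrite(f"pics/scene{n}.png",d["pixels"][:,:,::-1]); save("",d["pixels"],(205,125,265,185),9.5,f"pics/scene{n}c.png")
for dx,dz in ((-.001,.029),(-.001,-.031),(-.001,-.067)): print(((proj("scene",p+np.array([dx,0,dz]))-[205,125]+.5)*9.5).round(0))
E
python3 look.py 11
```

```text
[0.5653 0.0713 0.1767] [-0.44 -0.8  -4.01] [ 0.03  0.05 -0.01] 0.0389263568104723
[[194. 264.]]
[[203. 459.]]
[[208. 571.]]
```

View pics/scene11c.png

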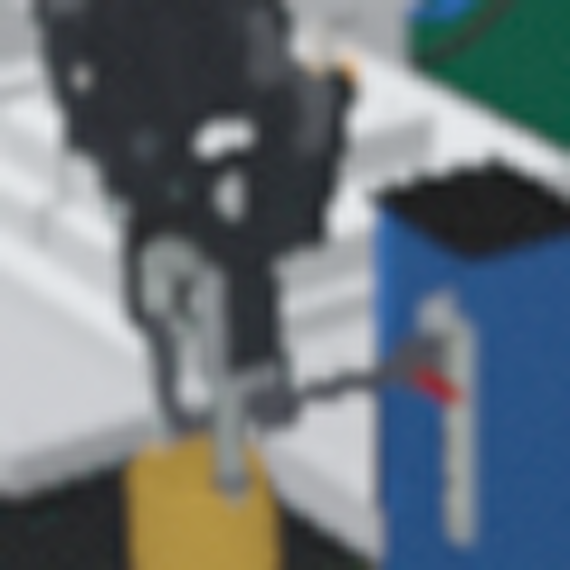

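move_arm --increments '[[[-0.1,0,0],0,-0.3],[[-0.1,0,0.7],0,-0.3],[[-0.1,0,1.4],0,-0.3],[[-0.1,0,2],0,-0.3],[[-0.1,0,2],0,-0.3]]'

```text
time_s: 16.32
eef_pos: [0.5641, 0.0714, 0.1563]
tool_rot: [3.141, -0.051, -0.001]
wrist_force: [-2.9, 1.1, -1.5]
grip_width: 0.039
```

move_arm --increments '[[[0,0,0.4],0,-0.3],[[0,0,0.8],0,-0.3],[[0,0,0.8],0,-0.3]]'

```text
time_s: 16.7
eef_pos: [0.5645, 0.0714, 0.1487]
tool_rot: [3.141, -0.051, 0.0]
wrist_force: [-0.8, 0.0, 1.3]
grip_width: 0.039
```

```bash
python3 look.py 12
```

```text
[0.5645 0.0714 0.1487] [-0.77  0.03  1.35] [ 0.04  0.22 -0.03] 0.03904533721231855
[[195. 357.]]
[[204. 547.]]
[[209. 657.]]
```

View pics/scene12c.png

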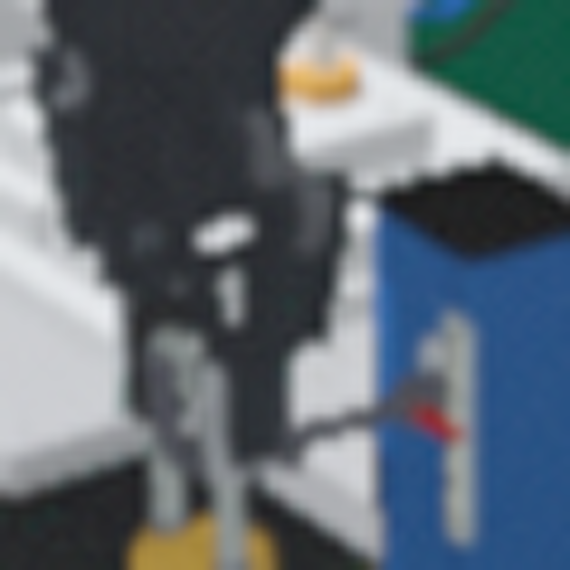

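move_arm --increments '[[[0,0,0.4],0,-0.3],[[0,0,0.8],0,-0.3],[[0,0,0.8],0,-0.3]]'

```text
time_s: 17.12
eef_pos: [0.5642, 0.0715, 0.1405]
tool_rot: [3.141, -0.051, -0.001]
wrist_force: [-1.7, -0.5, 2.8]
grip_width: 0.0388
```

```bash
python3 look.py 13
```

```text
[0.5642 0.0715 0.1405] [-1.68 -0.47  2.79] [ 0.09  0.36 -0.  ] 0.03878437925207058
[[195. 384.]]
[[204. 573.]]
[[209. 681.]]
```

View pics/scene13c.png

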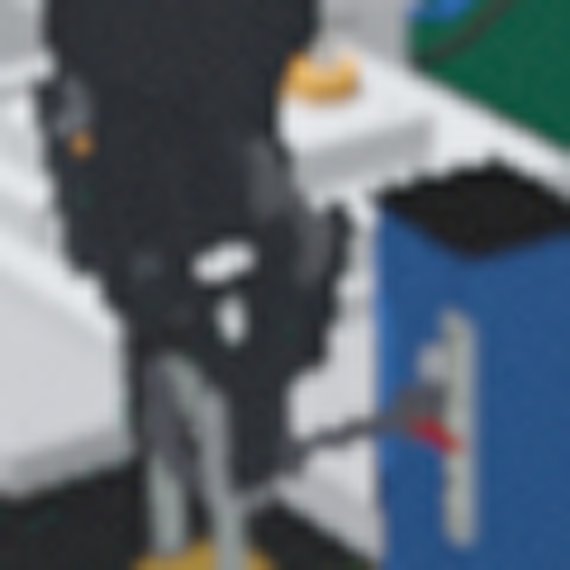

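move_arm --increments '[[[0,0,0.4],0,-0.3],[[0,0,0.8],0,-0.3],[[0,0,0.8],0,-0.3]]'

```text
time_s: 17.55
eef_pos: [0.564, 0.0714, 0.1324]
tool_rot: [3.141, -0.051, -0.001]
wrist_force: [-3.2, 0.7, 3.8]
grip_width: 0.0391
```

move_arm --increments '[[[0,0,0.25],0,-0.3],[[0,0,0.5],0,-0.3],[[0,0,0.5],0,-0.3]]'

```text
time_s: 17.92
eef_pos: [0.5653, 0.0714, 0.1279]
tool_rot: [3.141, -0.051, 0.003]
wrist_force: [5.5, 0.1, -0.2]
grip_width: 0.0393
```

```bash
python3 look.py 14
```

```text
[0.5653 0.0714 0.1279] [ 5.5   0.09 -0.17] [ 0.01 -1.13 -0.02] 0.039270919312903836
[[201. 423.]]
[[209. 610.]]
[[214. 717.]]
```

View pics/scene14c.png

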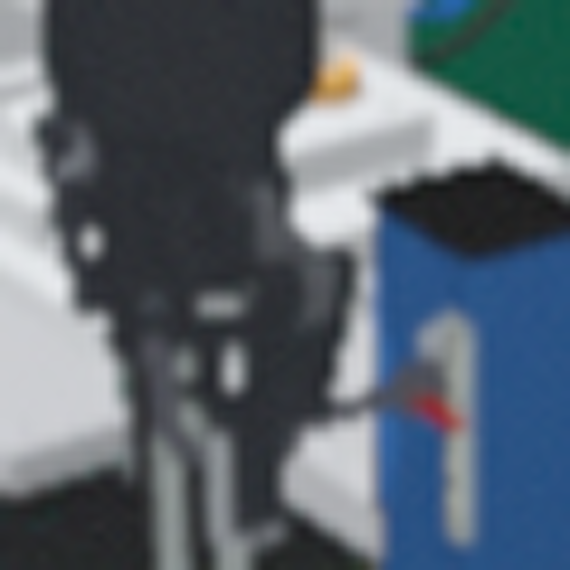

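move_arm --increments '[[[0.1,0,0],0,-0.3],[[0.2,0,0],0,-0.3],[[0.2,0,0],0,-0.3]]'

```text
time_s: 18.35
eef_pos: [0.5665, 0.0714, 0.1277]
tool_rot: [3.141, -0.051, 0.0]
wrist_force: [3.3, -0.1, -1.3]
grip_width: 0.039
```

```bash
python3 look.py 15
```

```text
[0.5665 0.0714 0.1277] [ 3.31 -0.15 -1.3 ] [ 0.03 -0.46  0.02] 0.03899317612130603
[[204. 423.]]
[[213. 609.]]
[[217. 717.]]
```

View pics/scene15c.png

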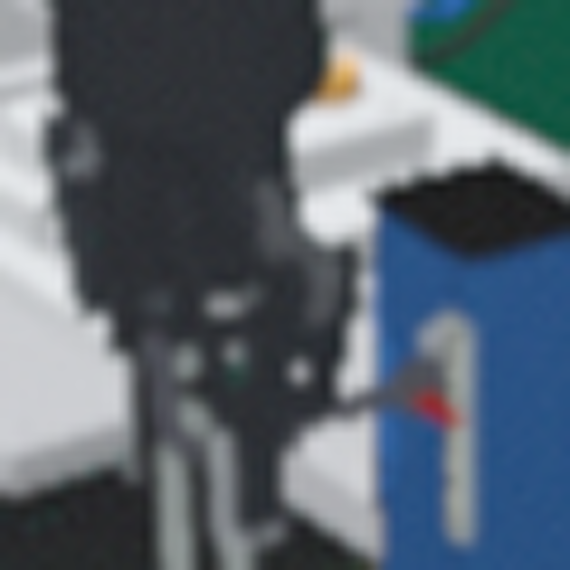

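move_arm --increments '[[[0.1,0,0],0,-0.3],[[0.2,0,0],0,-0.3],[[0.2,0,0],0,-0.3]]'

```text
time_s: 18.77
eef_pos: [0.5683, 0.0713, 0.1277]
tool_rot: [3.141, -0.051, -0.0]
wrist_force: [0.3, -0.5, -0.6]
grip_width: 0.0391
```

move_arm --increments '[[[0,0,0],0,0],[[0,0,0],0,0.1],[[0,0,0],0,0.2],[[0,0,0],0,0.4],[[0,0,0],0,0.6],[[0,0,0],0,0.6]]'

```text
time_s: 19.52
eef_pos: [0.5683, 0.0713, 0.1278]
tool_rot: [3.141, -0.051, 0.0]
wrist_force: [0.4, -0.2, 0.9]
grip_width: 0.068
```

```bash
python3 look.py 16
```

```text
[0.5683 0.0713 0.1278] [ 0.38 -0.24  0.86] [ 0.02  0.03 -0.05] 0.0679990062697148
[[210. 421.]]
[[218. 607.]]
[[223. 715.]]
```

View pics/scene16c.png

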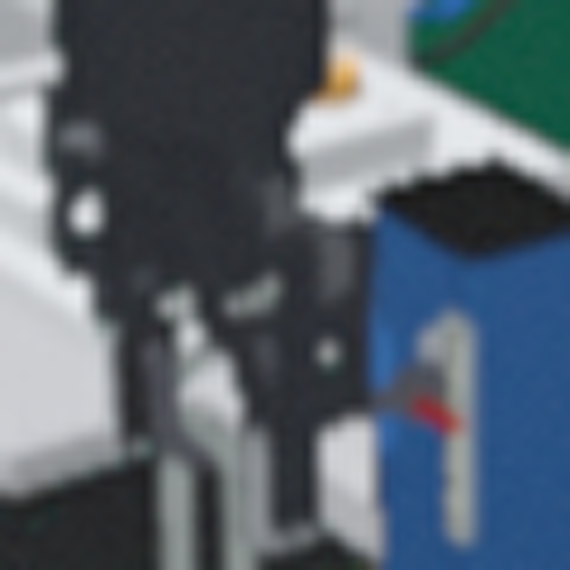

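move_arm --increments '[[[0,0,0],0,0.8],[[0,0,-1],0,0.8],[[0,0,-3],0,0.8],[[0,0,-6],0,0.8],[[0,0,-10],0,0.8],[[0,0,-11],0,0.8],[[0,0,-11],0,0.8]]'

```text
time_s: 20.45
eef_pos: [0.5685, 0.0715, 0.2387]
tool_rot: [-3.14, 0.05, -0.002]
wrist_force: [0.4, -0.5, -1.1]
grip_width: 0.0767
```

```bash
python3 look.py 17;  python3 - <<'E'
from h import *
s=cv2.imread("pics/scene17.png")[:,:,::-1];save("s",s,(190,110,270,210),6,"pics/scene17d.png")
E
```

```text
[0.5685 0.0715 0.2387] [ 0.44 -0.47 -1.11] [0.02 0.02 0.03] 0.07669153295211856
[[194.  48.]]
[[203. 254.]]
[[208. 372.]]
```

View pics/scene17d.png

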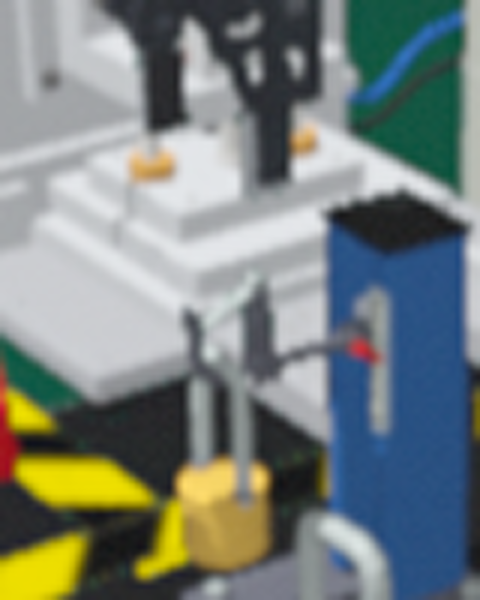

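move_arm --increments '[[[-4,0,0],0,0.8],[[-8,0,0],0,0.8],[[-12,2,0],0,0.8],[[-15,4,0],0,0.8],[[-16,5,0],0,0.8],[[-16,5,0],0,0.8],[[-16,5,0],0,0.8],[[-16,5,0],0,0.8]]'

```text
time_s: 21.5
eef_pos: [0.4072, 0.0266, 0.2377]
tool_rot: [3.14, -0.051, -0.0]
wrist_force: [-0.1, 0.6, -0.2]
grip_width: 0.0766
```

```bash
python3 look.py 18;  python3 - <<'E'
from h import *
from station import manip
s=cv2.imread("pics/scene18.png")[:,:,::-1];save("s",s,(200,130,270,220),6.5,"pics/scene18d.png")
d=manip.get_image("top")["pixels"];save("t",d,(190,130,390,260),4,"pics/top18c.png")
E
```

```text
[0.4072 0.0266 0.2377] [-0.09  0.63 -0.23] [0.07 0.02 0.01] 0.07659330177705721
[[-271.  262.]]
[[-247.  485.]]
[[-233.  612.]]
```

View pics/scene18d.png

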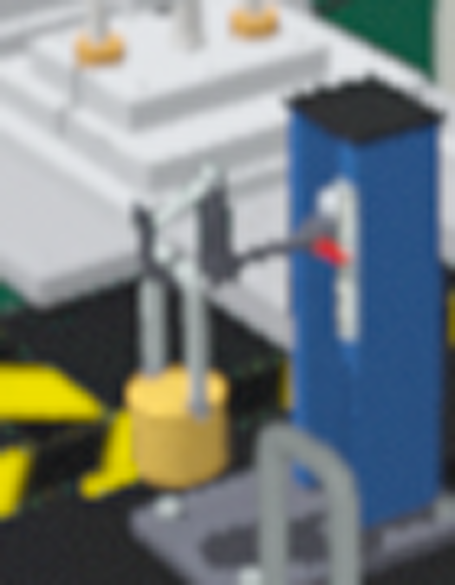

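View pics/top18c.png

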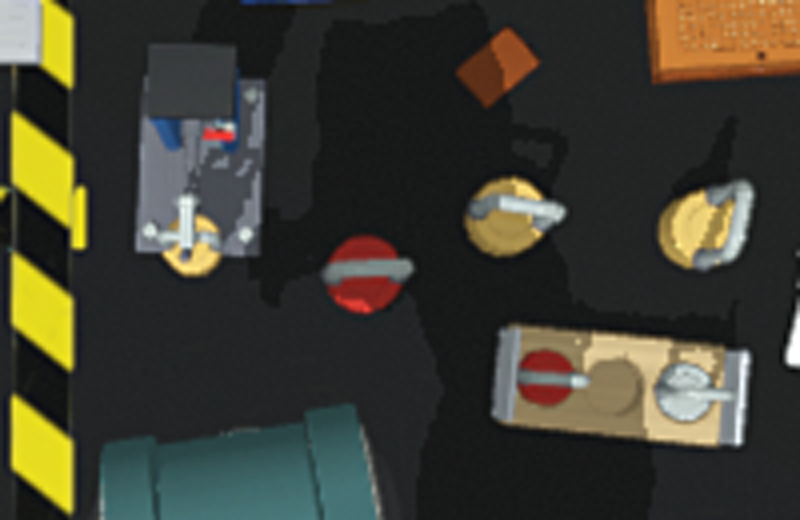

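The scene view shows the brass weight hanging in the bottom of the hook: bar near (165,260), with the latch running shut from the hinge (205,175) to the point (140,215). The top view shows the latch lying over the bail at (187,230). It also shows red and steel still in the holder, the middle bore empty and the arm clear.

```bash
python3 -c "
from station import manip
print(manip.finish_job())"
```

```text
the job is handed in; nothing more can be done
None
```

The brass weight hangs by its bail in the bottom of the safety hook, with the latch shut above it. I handed the job in at about 21.6 s of the 72 s allowed.

- **How it went:** I lifted the weight out of the holder by its bail bar, set it on the table and regripped it by the bail's legs. I then carried it over the hook's point and pressed it past the latch. The highest push I read was about 8 N (hook roughly 20 mm down, stop at 35 mm). It dropped to about 4 N when the latch snapped. The bar was then pressing against the hook's point with 5.5 N, so I moved it about 3 mm towards the column until that went to zero, and released it.
- **Last checks:** In both camera views the bar is below the closed latch and the weight hangs straight. The pointer shows the hook about 8 mm down, within the 7 to 11 mm expected. The red and steel weights are still in the holder, and the arm is clear with no contact force.
- **Disagreements:** Heights measured from the two cameras came out 3 to 6 mm lower than the text gives. The hook's x and y differed by 2 to 3 mm between measurements, and the seat turned out a few mm nearer the column than I had estimated.

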